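# Stand up the recipe board and hold the spring clip open over its edge

### The arm

A 6-joint arm with a two-finger parallel gripper is mounted at the origin on the work surface. World frame = base frame: x ahead of the robot, y to its left, z up, the work surface at z = 0. Lengths are in m, angles in degrees, forces in N, time in s.
With the tool pointing down it reaches from about 0.35 to 0.775 m from the base axis. Payload 5.5 kg.
Tool frame: the origin (TCP) lies between the finger pads; the fingertips stand arm.tip_extent ahead of it and the grasp point (between the pads) lies 11 mm behind it (arm.tip_extent is the distance from the TCP to the fingertips, in m); z points along the fingers, y is the line along which they close (so a half turn about z gives the same grasp; the last joint's range is limited). The gripper opens to 85 mm and grips with 20 to 120 N. Pads are 22 mm wide; open, the fingers measure 114 mm over their backs; the gripper's body (76 mm by 85 mm) begins 54 mm behind the grasp point. The pads swing forward as they close: fully open they stand 13 mm farther back than shut.
Start: joints at [61.902, 17.945, 2.641, 74.691, 0, 82.002], TCP at [0.198, 0.54, 0.239] pointing down, gripper open.
Joint ranges: [-158.12, 158.12], [-49.38, 96.58], [-58.88, 72.47], [-126.05, 133.96], [-84.25, 85.87], [-180, 180]. Speed limits (degrees/s): [147.25, 147.25, 180, 180, 180, 180].

### API

Orientations are given as [roll, pitch, yaw] about the fixed x, y, z axes, in that order (R = Rz(yaw) Ry(pitch) Rx(roll)).
In Python, from plant import arm gives the robot as it stands.
- The arm moves only by the tool servo_tool, never from a script. Its arguments are lists of equal length, an entry for each row: "xyz": the shift along the tool's x, y, z as a fraction of full scale, a list of three; "roll": the turn about the tool's z as a fraction of full scale; "claw": the opening, from -1 (shut) to 1 (fully open). In form: {"xyz": [[dx, dy, dz], ...], "roll": [roll, ...], "claw": [claw, ...]}. A call has 1 to 12 rows; each row shifts and turns the commanded pose from where the row before left it, along the tool's axes as they then stand; what a row does not reach is not made up. Full scale, the value 1, is 4 cm for a shift and 0.08 rad for a turn. A row lasts 1/10 s, in which the tool goes at most 50 mm and 8.59 degrees, less where a joint would pass 70% of its speed; a pose out of reach is approached as far as the arm can. A call with a number of a shift or a turn outside -1 to 1 is refused whole. A call with a gripper value outside its range is refused whole. The fingers move at their own pace and stop on an object; the grip force is fixed at half the most. Time passes only in rows, so rows that do not move let the fingers close. It gives the time, the measured TCP pose, the force, the opening and the grip force at its end, in the units of the state.
- arm.get_obs(): the state, without advancing time (a new reading comes with each control period).
- arm.grab_frame(name): name is "side" or "top" or "wrist"; returns (picture, depth): 400x640x3 uint8, red, green, blue; 400x640 float32, m along the optical axis (not along the pixel's ray), 0 where there is no reading.
- arm.calibration(name): a dict with "vertical_fov" (degrees; the focal length in pixels is half the picture's height over the tangent of half this angle, whatever the lens; pixels are square), "cx", "cy" (the principal point, pixels), "extrinsics" (4x4, takes a point from world to camera coordinates). Camera axes: x right, y up, looking along -z (the intrinsics and any distortion apply to the point x, -y, -z); pixel columns grow to the right and rows downward; lengths in m; the calibration is good to about 2 mm. A picture is of the moment at which its call begins: read the wrist's pose just before it. calibration takes no time and is no camera call; for the wrist camera it gives the pose at the moment of the call.
- arm.finish_job(): hands the job in; it is judged then, once.
The state is a dict: "time": time; "joints": joint angles; "dq": joint speeds; "joint_torque": joint torques, N m; "ee_pos": TCP position; "tool_rot": TCP orientation; "force": force on the tool from outside, world axes, zero at the start; "wrist_torque": the same for the moment, N m; "gripper_width": finger opening in m; "finger_force": force on a finger pad.
Only numpy, scipy, OpenCV 4.12 (cv2) and the standard library are available. Lean on these libraries where they do the work, as an engineer would, in place of code of your own. Each camera call takes 0.05 s, during which the arm holds its last target. There are 200 camera calls.

### The job

Take the recipe board out of its rack and plant its stem in the hole of the wooden foot block, collar fully down, and let go of it. Then squeeze the spring clip on the carton's rim wide open, lift it off, bring it down over the board's top edge so that the edge is well inside the gaping mouth with one jaw on each side and nothing of the clip touching the board, and finish like that, still holding the clip wide open in the gripper so that I can slip a sheet in. Leave the bottle, the jar and the mould where they stand.

Things in the scene. Friction and masses are not known exactly. Their poses are not given: they have to be found in the camera images.
- board: recipe board, loose, 130 g: plywood panel 130 (y) x 8 (x) x 90 mm tall, paper sheet on its -x face, over a collar 36 mm across, 6 thick, and a round stem 10 mm across, 35 long, end chamfered. Origin = centre of the stem's lower end, z up: collar's underside at 35 mm, panel from 41 to 131 mm. Starts upright in the rack, origin 19 mm above the table. Pinch it across its thickness at the top edge
- board_edge (a point): middle of the board's top edge, 131 mm above the stem's end; axes as the board's (x across the thickness, y along the edge, z up)
- rack: fixed wooden rack in which the board waits: base 70 x 140 x 8 mm, two slotted posts 22 mm wide at y = -50 and +50 mm, slots 11 mm wide; the panel stands on the slot floors 60 mm above the table, the slots' cheeks reach 82 mm, the stem hangs free between the posts; lift straight up 25 mm to clear. Origin = centre of its underside
- foot_hole0 (a point): mouth of the round vertical hole, 13 mm across with a small chamfer, through the fixed dark wooden foot block 85 x 85 x 45 mm high; the mouth is at the block's top, 45 mm above the table. With the collar down on the block the stem's end is 35 mm below the mouth
- clip: metal spring clip, loose, 80 g: two mirror-image levers 34 mm wide (x) on a pivot pin along x. Origin = pivot's centre, z up, jaws open along y. Starts upright, clamped on the carton's +y wall, pivot 85 mm above the table. Handles: plates reaching up 51 mm, spread to 58 mm over their tips when shut; squeezed along y till parallel (20 mm over the outsides, 55 mm high) the clip is fully open
- clip_mouth (a point): on the clip's mid-plane, level with the open jaws' tips, 42 mm below the pivot; axes as the clip's. Jaws reach 45 mm down; a fixed 4 mm throat plate between them reaches 20 mm down from the pivot, so an edge can enter about 20 mm above this point. On the carton the throat rests on the rim
- clip_a (a joint): turn of the +y lever, rad: 0 = shut on a 5 mm wall (start), 0.35 = fully open, hard stop. Spring 0.5 N m/rad per lever, 0.175 N m at 0: full opening takes about 10 N on each handle 38 mm above the pivot, 25 N is safe. Jaw tips stand 5 mm apart at 0, about 20 mm at 0.18, about 35 mm at 0.35
- clip_b (a joint): the same for the -y lever; always equal to clip_a
- tray: fixed cardboard carton 220 (x) x 150 (y) x 65 mm high, walls 5 mm, with six bath bombs 52 mm across in it; the spring clip sits on its +y wall. Origin = centre of its underside
- bottle: bystander: amber bottle 56 mm across, 140 mm tall, origin = centre of its underside
- jar: bystander: glass jar 64 mm across, 75 mm tall, origin = centre of its underside
- mould: bystander: steel half-ball mould 64 mm across, 30 mm tall, origin = centre of its underside

How it is judged (in metres and radians):
On the way, in this order (a step that is already met when the one before it is completed fails the run):
1. the board stands planted in the foot block, collar down, let go, the clip still on the carton (z of board in the frame of foot_hole0 below -0.031 m and horizontal distance between board and foot_hole0 below 0.005 m and angle between board's own z axis and vertical below 0.08 rad and contact force between the fingers and board below 0.05 N and distance of clip from where it was at the start of the episode below 0.03 m), for 0.2 s.
2. the clip is held open and lifted off the carton (value of joint each of clip_a, clip_b above 0.18 rad and contact force between the fingers and clip above 1.5 N and height (world z) of clip above 0.115 m and contact force between clip and tray below 0.05 N), for 0.2 s.
At the end, for the whole second after the job is handed in: Stem 31+ mm in the hole, upright within 0.08 rad, board not held. Fingers squeeze the clip, at rest, levers open over 0.18 rad, pivot above 140 mm; edge 8+ mm in the mouth, within 9 mm of its middle and 55 mm along; clip within 0.25 rad of upright and in line; under 0.5 N on the board (z of board in the frame of foot_hole0 below -0.031 m and horizontal distance between board and foot_hole0 below 0.005 m and angle between board's own z axis and vertical below 0.08 rad and value of joint each of clip_a, clip_b above 0.18 rad and contact force between the fingers and clip above 1.5 N and z of clip_mouth in the frame of board_edge below -0.008 m and x of clip_mouth in the frame of board_edge between -0.009 and 0.009 m and y of clip_mouth in the frame of board_edge between -0.055 and 0.055 m and angle between the x axis of clip and the y axis of board, either way round below 0.25 rad and angle between clip's own z axis and vertical below 0.25 rad and contact force between clip and board below 0.5 N and linear speed of clip below 0.03 m/s and height (world z) of clip above 0.14 m and contact force between the fingers and board below 0.05 N); the arm keeps its last pose, push and grip.
It fails at once if the bottle is moved by more than 30 mm (distance of bottle from where it was at the start of the episode above 0.03 m).
It fails at once if the jar is moved by more than 30 mm (distance of jar from where it was at the start of the episode above 0.03 m).
It fails at once if the mould is moved by more than 30 mm (distance of mould from where it was at the start of the episode above 0.03 m).
It also fails if it takes over 61 s, if anything falls off the work surface, if the arm or the gripper's body presses on something with over 40 N, if the wrist force passes 120 N, or if a joint passes its speed limit or range.

## Working session

There is one attempt and no reset: what is moved stays moved. The work goes in short steps, Python scripts to look and compute and a tool call to move; the robot and the scene stay as the last step left them, time stands still between calls to the robot, and variables do not carry over. Pictures are saved under pics/ and viewed, at most 12 in all, crops included, and the job is handed in when it is done.

Besides the shell and the picture viewer there is one more tool, called after "Request:" by a JSON object that holds its "api" and its "payload". servo_tool: Moves the arm, as the interface text tells. Its arguments: {"type":"object","properties":{"xyz":{"type":"array","items":{"type":"array","items":{"type":"number","minimum":-1,"maximum":1}}},"roll":{"type":"array","items":{"type":"number","minimum":-1,"maximum":1}},"claw":{"type":"array","items":{"type":"number"}}},"required":["xyz","roll","claw"]}

```bash
mkdir -p pics; ls
cat > h.py <<'E'
import numpy as np, cv2
from plant import arm
def cloud(name):
    c=arm.calibration(name); im,d=arm.grab_frame(name)
    h,w=d.shape; f=h/2/np.tan(np.radians(c["vertical_fov"])/2)
    v,u=np.mgrid[:h,:w]
    P=np.stack([(u-c["cx"])/f*d,-(v-c["cy"])/f*d,-d,np.ones_like(d)],-1)
    W=P@np.linalg.inv(np.array(c["extrinsics"])).T
    return im,d,W[...,:3]
E
python3 - <<'E'
from h import *
o=arm.get_obs(); print(o, arm.tip_extent)
for n in("side","top"):
    c=arm.calibration(n); print(n,c)
    im,d,W=cloud(n); np.savez(n+".npz",im=im,d=d,W=W)
    cv2.imwrite(f"pics/{n}0.png",im[...,::-1])
    print((d>0).mean())
E
```

```text
pics
{'time': 0.0, 'joints': array([6.19045904e+01, 1.79901819e+01, 2.57513406e+00, 7.46911835e+01,
       1.03705766e-03, 8.20018105e+01]), 'dq': array([ 0.01985108,  0.09057612, -0.05033332,  0.06591311, -0.03713552,
        0.02437168]), 'joint_torque': array([ 1.25007778e-04, -4.80627716e+01,  2.98534459e+01,  1.96085125e-02,
       -4.88528019e-05,  1.62782061e-05]), 'ee_pos': array([0.19733413, 0.53952907, 0.23840191]), 'tool_rot': array([-1.79894946e+02, -1.58081749e-02,  1.59902764e+02]), 'force': array([ 0.65671392,  0.28740211, -0.07139683]), 'wrist_torque': array([0.05056969, 0.00635454, 0.01818002]), 'finger_force': 0.0, 'gripper_width': 0.0856142826268293} 0.008
side {'vertical_fov': 52.34599904374317, 'cx': 317.03869602677065, 'cy': 199.2958620800444, 'extrinsics': array([[-9.74319993e-01, -2.25166365e-01, -8.12317750e-04,
         6.12614279e-01],
       [ 1.55073536e-01, -6.73627445e-01,  7.22619031e-01,
        -1.57580815e-01],
       [-1.63256700e-01,  7.03936200e-01,  6.91246032e-01,
        -1.12472612e+00],
       [ 0.00000000e+00,  0.00000000e+00,  0.00000000e+00,
         1.00000000e+00]])}
0.995859375
top {'vertical_fov': 51.070197086900095, 'cx': 318.1780600939306, 'cy': 191.83585054970354, 'extrinsics': array([[-0.01163632, -0.9999147 ,  0.00593259,  0.03600676],
       [ 0.98210204, -0.01031321,  0.18806707, -0.62871353],
       [-0.18798984,  0.00801482,  0.98213827, -0.93099028],
       [ 0.        ,  0.        ,  0.        ,  1.        ]])}
0.99600390625
```

View pics/side0.png

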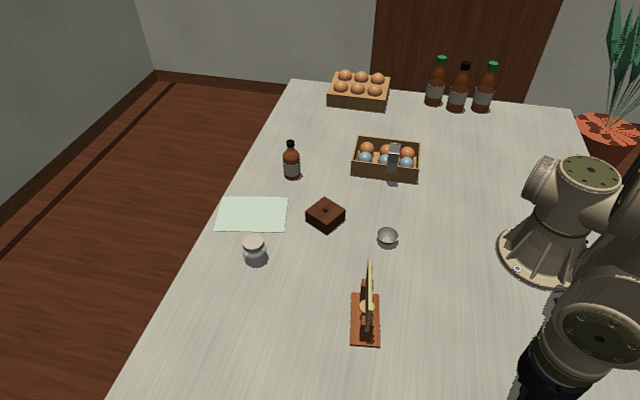

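View pics/top0.png

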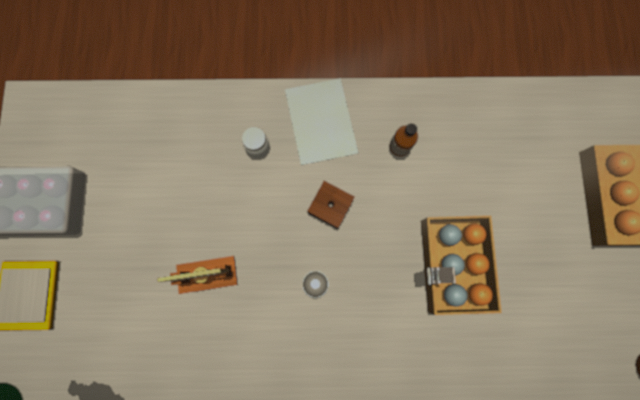

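The side view shows the rack with the board at about (367,310), the foot at (325,214) and the carton with the clip at (393,155). In the top view the board's edge runs from (160,279) to (232,270), the foot hole is at (331,204) and the clip is at (440,276).

```bash
cat > m.py <<'E'
import numpy as np, cv2
def rect(P,nm):
    r=cv2.minAreaRect((P[:,:2]*1000).astype(np.float32)); print(nm,len(P),"c",np.round(r[0],1),"sz",np.round(r[1],1),"a",round(r[2],1),"z",np.round(np.percentile(P[:,2],[1,50,99])*1000,1))
for n in("top","side"):
    D=np.load(n+".npz"); W=D["W"]; im=D["im"].astype(int); d=D["d"]
    print(n,"table z",np.median(W[(abs(W[...,2])<.02)&(W[...,0]>.3)&(W[...,0]<.8)&(abs(W[...,1])<.4)][:,2]))
    def box(y0,y1,x0,x1,z0,z1): 
        m=(W[...,0]>x0)&(W[...,0]<x1)&(W[...,1]>y0)&(W[...,1]<y1)&(W[...,2]>z0)&(W[...,2]<z1)&(d>0); return m
    M=(W[...,2]>.008)&(W[...,0]>.25)&(W[...,0]<.85)&(abs(W[...,1])<.5)&(d>0)
    nn,L,S,C=cv2.connectedComponentsWithStats(M.astype(np.uint8))
    for i in range(1,nn):
        if S[i,4]>60:
            print(C[i].round(),end=" "); rect(W[L==i],"comp")
            P=W[L==i]; zt=P[:,2].max(); 
            q=P[P[:,2]>zt-.008]; 
            if len(q)>5: rect(q,"   top")
E
python3 m.py
```

```text
top table z 0.0014136360429644057
[404. 139.] comp 685 c [ 752.5 -177.8] sz [56.3 47.4] a 55.7 z [ 11.8  94.5 143.6]
   top 104 c [ 757.2 -181.1] sz [24.1 24.6] a 45.4 z [138.1 140.9 145.1]
[256. 142.] comp 669 c [756.9 180.8] sz [59.5 59.1] a 72.1 z [10.8 74.6 80. ]
   top 412 c [759.7 181.9] sz [53.7 54.2] a 26.2 z [72.6 76.1 80.1]
[331. 204.] comp 1300 c [604.3  -1.4] sz [85.1 86.1] a 60.8 z [15.1 46.  50.1]
   top 1200 c [604.4  -1.4] sz [85.  86.1] a 60.8 z [42.9 46.1 50.1]
[462. 265.] comp 5220 c [ 458.  -287.7] sz [220.4 177.7] a 1.0 z [  8.4  51.5 134.4]
   top 103 c [ 433.9 -228.1] sz [57.5 33.2] a 90.0 z [130.8 134.5 138.6]
[203. 274.] comp 1543 c [441.2 298.5] sz [ 70.1 140.1] a 8.2 z [  8.1  13.1 153.5]
   top 248 c [441.2 298.6] sz [  8.1 129. ] a 8.3 z [147.6 151.  154.3]
[315. 284.] comp 449 c [416.   38.2] sz [62.3 60.5] a 44.8 z [ 8.5 19.8 34.4]
   top 143 c [416.6  38.8] sz [60.9 61.8] a 89.2 z [27.4 30.7 35. ]
side table z -0.00016370007745097892
[387. 159.] comp 2545 c [ 457.1 -287.1] sz [220.2 181.4] a 0.8 z [  9.2  48.7 132.2]
   top 47 c [ 434.  -226.4] sz [31.4 60. ] a 1.8 z [128.8 132.7 136.5]
[291. 161.] comp 541 c [ 753.4 -169.7] sz [56.1 41.6] a 15.2 z [  9.6  74.8 140.9]
   top 41 c [ 755.2 -177.6] sz [22.1 25.4] a 15.9 z [135.4 138.6 142.5]
[325. 214.] comp 929 c [ 6.035e+02 -3.000e-01] sz [89.9 88.6] a 61.4 z [ 9.3 43.5 48. ]
   top 556 c [ 6.034e+02 -1.000e-01] sz [87.5 87.1] a 60.8 z [42.6 44.8 48.4]
[388. 234.] comp 261 c [415.4  39.2] sz [61.9 63.6] a 38.0 z [ 8.5 21.7 32.1]
   top 92 c [415.4  39.2] sz [61.9 63.6] a 38.0 z [26.1 29.1 32.9]
[254. 250.] comp 664 c [756.8 185.3] sz [61.8 59.5] a 77.9 z [ 9.1 62.  77.4]
   top 291 c [759.3 182.1] sz [52.7 59.1] a 20.8 z [71.2 74.2 77.5]
[366. 311.] comp 1260 c [440.7 300. ] sz [ 69.8 140. ] a 8.0 z [  8.1  59.8 151.7]
   top 192 c [440.3 300. ] sz [  6.9 130.3] a 7.7 z [146.6 149.8 153. ]
```

Request:
{"api": "servo_tool", "payload": {"xyz": [[0,0,0],[0,0,0],[0,0,0],[0,0,0],[0,0,0],[0,0,0],[0,0,0],[0,0,0],[0,0,0],[0,0,0],[0,0,0],[0,0,0]], "roll": [1,1,1,1,1,1,1,1,1,1,1,1], "claw": [1,1,1,1,1,1,1,1,1,1,1,1]}}

```text
time: 1.3
ee_pos: [0.1975, 0.5397, 0.2388]
tool_rot: [-180.0, 0.0, 104.7]
force: [0.5, 0.1, 0.1]
gripper_width: 0.0853
finger_force: 0.0
```

Request:
{"api": "servo_tool", "payload": {"xyz": [[0,0,0],[0,0,0],[-0.68,0.517,0],[-0.68,0.517,0],[-0.68,0.517,0],[-0.68,0.517,0],[-0.68,0.517,0],[-0.68,0.517,0],[-0.68,0.517,0],[-0.68,0.517,0],[-0.68,0.517,0],[-0.68,0.517,0]], "roll": [1,0.46,0,0,0,0,0,0,0,0,0,0], "claw": [1,1,1,1,1,1,1,1,1,1,1,1]}}

```text
time: 2.5
ee_pos: [0.4417, 0.2991, 0.2389]
tool_rot: [-180.0, 0.0, 98.2]
force: [-0.4, -0.3, 0.9]
gripper_width: 0.0853
finger_force: 0.0
```

Request:
{"api": "servo_tool", "payload": {"xyz": [[0,0,0],[0,0,0]], "roll": [0,0], "claw": [1,1]}}

```text
time: 2.7
ee_pos: [0.4412, 0.2996, 0.2388]
tool_rot: [-179.9, -0.0, 98.1]
force: [-1.0, -0.7, -0.5]
gripper_width: 0.0856
finger_force: 0.0
```

Request:
{"api": "servo_tool", "payload": {"xyz": [[0,0,0.7],[0,0,0.7],[0,0,0.7],[0,0,0.5],[0,0,0.25],[0,0,0],[0,0,0],[0,0,0],[0,0,0],[0,0,0],[0,0,0],[0,0,0]], "roll": [0,0,0,0,0,0,0,0,0,0,0,0], "claw": [1,1,1,1,1,1,-0.4,-0.6,-0.8,-0.9,-1,-1]}}

```text
time: 3.9
ee_pos: [0.4416, 0.3004, 0.1258]
tool_rot: [179.9, -0.0, 98.2]
force: [0.7, -0.2, 2.6]
gripper_width: 0.0072
finger_force: 59.4
```

Request:
{"api": "servo_tool", "payload": {"xyz": [[0,0,0],[0,0,0],[0,0,0]], "roll": [0,0,0], "claw": [-1,-1,-1]}}

```text
time: 4.2
ee_pos: [0.4416, 0.3005, 0.1258]
tool_rot: [179.9, -0.0, 98.2]
force: [1.0, 0.1, 5.0]
gripper_width: 0.0076
finger_force: 59.4
```

Request:
{"api": "servo_tool", "payload": {"xyz": [[0,0,-0.15],[0,0,-0.25],[0,0,-0.3],[0,0,-0.3],[0,0,-0.3],[0,0,-0.2],[0,0,0]], "roll": [0,0,0,0,0,0,0], "claw": [-1,-1,-1,-1,-1,-1,-1]}}

```text
time: 4.9
ee_pos: [0.4419, 0.3008, 0.1871]
tool_rot: [179.8, -0.1, 98.2]
force: [-0.2, 0.6, -0.6]
gripper_width: 0.0074
finger_force: 58.8
```

Request:
{"api": "servo_tool", "payload": {"xyz": [[-0.4,0.148,0],[-0.8,0.296,0],[-0.8,0.296,0],[-0.8,0.296,0],[-0.8,0.296,0],[-0.8,0.296,0],[-0.8,0.296,0],[-0.8,0.296,0],[-0.8,0.296,0],[-0.8,0.296,0],[-0.8,0.296,0],[-0.4,0.148,0]], "roll": [0,0,0,0,0,0,0,0,0,0,0,0], "claw": [-1,-1,-1,-1,-1,-1,-1,-1,-1,-1,-1,-1]}}

```text
time: 6.1
ee_pos: [0.6211, -0.032, 0.1844]
tool_rot: [-180.0, 0.0, 98.1]
force: [-0.7, 0.9, -1.1]
gripper_width: 0.0074
finger_force: 59.0
```

Request:
{"api": "servo_tool", "payload": {"xyz": [[0,0,0],[0,0,0],[0,0,0]], "roll": [0,0,0], "claw": [-1,-1,-1]}}

```text
time: 6.4
ee_pos: [0.6195, -0.0283, 0.1851]
tool_rot: [-180.0, -0.0, 98.3]
force: [0.7, -0.1, -1.3]
gripper_width: 0.0072
finger_force: 59.0
```

Run:
```python
from h import *
print(arm.get_obs()["ee_pos"])
for n in("side","top","wrist"):
    im,d,W=cloud(n); np.savez(n+"1.npz",im=im,d=d,W=W)
    cv2.imwrite(f"pics/{n}1.png",im[...,::-1])
a=np.load("side1.npz")["im"][140:300,230:430,::-1]; b=np.load("wrist1.npz")["im"][...,::-1]
a=cv2.resize(a,(640,512),interpolation=cv2.INTER_CUBIC)
cv2.imwrite("pics/s1.png",a)
```

```text
[ 0.61951477 -0.02828155  0.18511848]
```

View pics/s1.png

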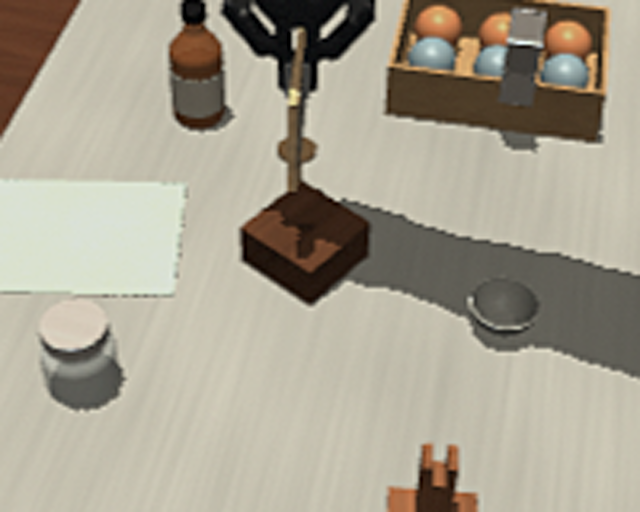

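The crop shows the board held upright beside and beyond the foot block, about 30 mm past it. I'll move it back and measure again.

Request:
{"api": "servo_tool", "payload": {"xyz": [[0.37,-0.14,0],[0.37,-0.14,0],[0,0,0],[0,0,0],[0,0,0]], "roll": [0,0,0,0,0], "claw": [-1,-1,-1,-1,-1]}}

```text
time: 7.05
ee_pos: [0.605, -0.0015, 0.1855]
tool_rot: [180.0, 0.0, 98.2]
force: [0.7, -0.4, -0.8]
gripper_width: 0.0074
finger_force: 59.0
```

Run:
```python
from h import *
from m import rect
o=arm.get_obs(); e=o["ee_pos"]; print("EE",e*1000,o["tool_rot"])
for n in("side","top"):
    im,d,W=cloud(n); np.savez(n+"2.npz",im=im,d=d,W=W)
    R=(abs(W[...,0]-.604)<.09)&(abs(W[...,1]+.001)<.09)&(d>0)
    hsv=cv2.cvtColor(im,cv2.COLOR_RGB2HSV).astype(int)
    yel=(hsv[...,0]<35)&(hsv[...,1]>50)&(im.sum(-1)>150)
    P=W[R&yel&(W[...,2]>.195)&(W[...,2]<.23)]; print(n); rect(P,"top edge") if len(P)>3 else 0
    rect(W[R&yel&(W[...,2]>.123)&(W[...,2]<.19)],"panel")
    rect(W[R&(W[...,2]>.11)&(W[...,2]<.12)],"collar")
    rect(W[R&(W[...,2]>.075)&(W[...,2]<.105)],"stem")
    s=W[R&(W[...,2]>.06)&(W[...,2]<.11)]; print("stem low z",s[:,2].min(), "mean",s.mean(0)*1000)
    rect(W[R&(W[...,2]>.04)&(W[...,2]<.05)],"foot")
    cv2.imwrite(f"pics/{n}2.png",im[...,::-1])
# hole from first pictures
for n in("top","side"):
    D=np.load(n+".npz");im=D["im"];W=D["W"]
    R=(np.hypot(W[...,0]-.604,W[...,1]+.001)<.02)
    g=im.sum(-1); 
    ys,xs=np.where(R); 
    t=(np.median(g[R])*.6); H=R&(g<t); y,x=np.where(H); print(n,"hole px",x.mean(),y.mean(),len(x))
    c=arm.calibration(n); f=200/np.tan(np.radians(c["vertical_fov"])/2); E=np.linalg.inv(c["extrinsics"])
    r=E[:3,:3]@np.array([(x.mean()-c["cx"])/f,-(y.mean()-c["cy"])/f,-1]); o=E[:3,3]; print("hole",(o+r*(.045-o[2])/r[2])*1000)
```

```text
top table z 0.0014136360429644057
[404. 139.] comp 685 c [ 752.5 -177.8] sz [56.3 47.4] a 55.7 z [ 11.8  94.5 143.6]
   top 104 c [ 757.2 -181.1] sz [24.1 24.6] a 45.4 z [138.1 140.9 145.1]
[256. 142.] comp 669 c [756.9 180.8] sz [59.5 59.1] a 72.1 z [10.8 74.6 80. ]
   top 412 c [759.7 181.9] sz [53.7 54.2] a 26.2 z [72.6 76.1 80.1]
[331. 204.] comp 1300 c [604.3  -1.4] sz [85.1 86.1] a 60.8 z [15.1 46.  50.1]
   top 1200 c [604.4  -1.4] sz [85.  86.1] a 60.8 z [42.9 46.1 50.1]
[462. 265.] comp 5220 c [ 458.  -287.7] sz [220.4 177.7] a 1.0 z [  8.4  51.5 134.4]
   top 103 c [ 433.9 -228.1] sz [57.5 33.2] a 90.0 z [130.8 134.5 138.6]
[203. 274.] comp 1543 c [441.2 298.5] sz [ 70.1 140.1] a 8.2 z [  8.1  13.1 153.5]
   top 248 c [441.2 298.6] sz [  8.1 129. ] a 8.3 z [147.6 151.  154.3]
[315. 284.] comp 449 c [416.   38.2] sz [62.3 60.5] a 44.8 z [ 8.5 19.8 34.4]
   top 143 c [416.6  38.8] sz [60.9 61.8] a 89.2 z [27.4 30.7 35. ]
side table z -0.00016370007745097892
[387. 159.] comp 2545 c [ 457.1 -287.1] sz [220.2 181.4] a 0.8 z [  9.2  48.7 132.2]
   top 47 c [ 434.  -226.4] sz [31.
[... 1718 characters left out ...]
                                                      ~~~~~~~~~~~~~^^^^^^^^^^^^^^^^^^
    return _quantile_unchecked(
        a, q, axis, out, overwrite_input, method, keepdims, weights)
    return _ureduce(a,
                    func=_quantile_ureduce_func,
    ...<5 lines>...
                    overwrite_input=overwrite_input,
                    method=method)
    r = func(a, **kwargs)
    result = _quantile(arr,
                       quantiles=q,
    ...<2 lines>...
                       out=out,
                       weights=wgt)
    slices_having_nans = np.isnan(arr[-1, ...])
                                  ~~~^^^^^^^^^
IndexError: index -1 is out of bounds for axis 0 with size 0
```

```bash
sed -i 's/^for n in/if __name__=="__main__":\n  for n in/; ' m.py
python3 - <<'E'
import re
s=open('m.py').read().split('  for n in')[0].replace('if __name__=="__main__":\n','')
open('m.py','w').write(s)
E
python3 - <<'E'
from h import *
from m import rect
a=np.load("top2.npz"); im=a["im"]
A=cv2.resize(im[120:280,230:430,::-1],(640,512),interpolation=cv2.INTER_CUBIC)
B=cv2.resize(np.load("side2.npz")["im"][130:250,260:380,::-1],(512,512),interpolation=cv2.INTER_CUBIC)
cv2.imwrite("pics/t2.png",A);cv2.imwrite("pics/s2.png",B)
E
```

```text
(no output)
```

View pics/t2.png

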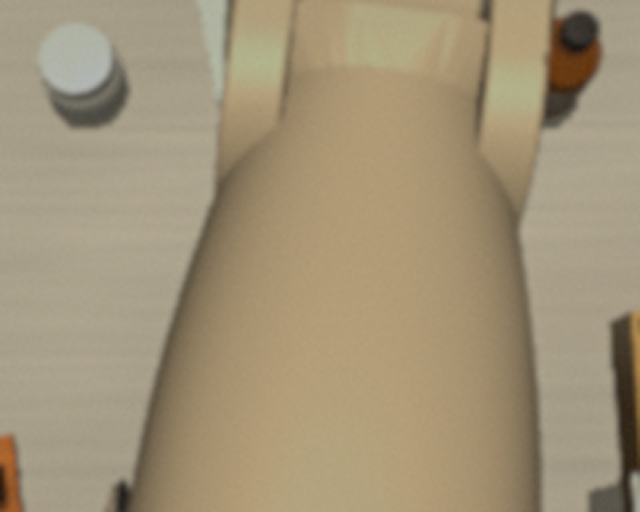

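View pics/s2.png

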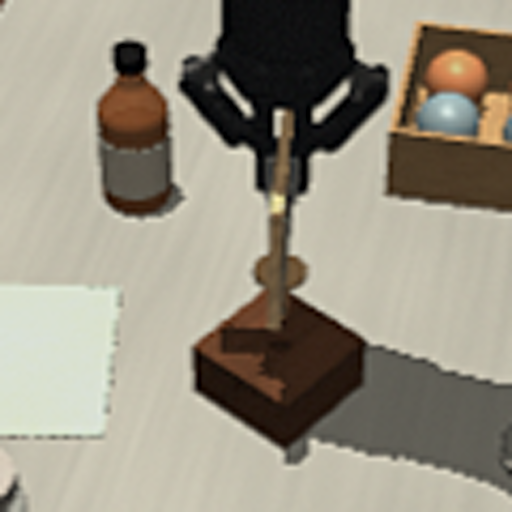

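The top camera is blocked by the arm. The side crop shows the board's near edge from (285,110) to (277,325), so I'll use the wrist view and the side cloud to measure tilt.

Run:
```python
from h import *
im,d,W=cloud("wrist"); np.savez("wrist2.npz",im=im,d=d,W=W); cv2.imwrite("pics/w2.png",im[...,::-1])
print(arm.calibration("wrist"))
a=np.load("side2.npz"); W=a["W"]; im=a["im"]
R=(abs(W[...,0]-.604)<.09)&(abs(W[...,1]+.001)<.1)&(W[...,2]>.115)
t=np.array([-.1426,.9898]); n=np.array([.9898,.1426]); X=(W[R][:,:2]-[.604,-.001])
T=X@t*1000; N=X@n*1000; z=W[R][:,2]*1000; c=im[R]
for z0 in range(115,225,10):
    m=(z>=z0)&(z<z0+10)&(c.sum(1)>150)&(abs(N)<15)
    if m.sum(): print(z0,m.sum(),"T max",np.percentile(T[m],[50,95]).round(1),"N",N[m].mean().round(1))
m=(z>200)&(c.sum(1)>150)&(abs(N)<15)
print(np.polyfit(T[m],z[m],1),T[m].min(),T[m].max())
```

```text
{'vertical_fov': 62.14689456893234, 'cx': 320.851500340875, 'cy': 195.59352781133924, 'extrinsics': array([[ 9.89821389e-01,  1.42314929e-01, -2.80550495e-04,
        -5.99686191e-01],
       [-1.37045040e-01,  9.52633331e-01, -2.71492897e-01,
         1.03798042e-01],
       [-3.83702305e-02,  2.68767924e-01,  9.62440403e-01,
        -3.01668776e-01],
       [ 0.00000000e+00,  0.00000000e+00,  0.00000000e+00,
         1.00000000e+00]])}
115 45 T max [12.8 24.3] N -1.8
125 11 T max [69.7 72.4] N -2.4
135 15 T max [68.4 71.2] N -2.0
145 17 T max [62.6 71.2] N -2.7
155 15 T max [67.2 71.8] N -1.2
165 12 T max [65.  69.4] N -1.3
175 19 T max [63.7 66.3] N -2.1
185 26 T max [49.1 66.6] N -0.5
195 29 T max [ 9.9 65.7] N 0.2
205 82 T max [11.9 62.4] N 0.1
215 11 T max [56. 63.] N -0.5
[  3.75805459 337.73491489] -52.93061246768693 65.97761803828797
```

View pics/w2.png

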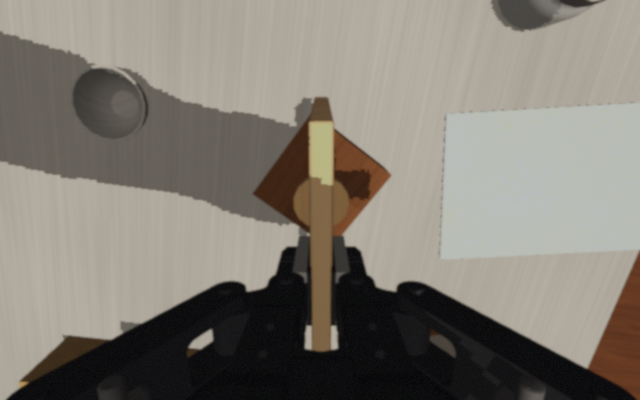

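The wrist view shows the board's top edge from (321,352) to (322,122), the collar near (322,203) and the foot behind it. Next I'll check the tilt from this depth.

Run:
```python
from h import *
a=np.load("wrist2.npz"); W=a["W"]; im=a["im"]
t=np.array([-.1426,.9898]); n=np.array([.9898,.1426]); e=np.array([.60503,-.00154])
for r in list(range(94,130,4))+list(range(130,352,20)):
    w=W[r,321]; print(r,im[r,321],"T %.1f N %.1f z %.1f"%tuple(1000*np.r_[(w[:2]-e)@t,(w[:2]-e)@n,w[2]]))
# collar: extreme columns around rows 180-235
Z=W[...,2]; m=(Z>.1)&(Z<.135); m[:, :280]=0; m[:,360:]=0; m[240:]=0
y,x=np.where(m); w=W[m]; T=(w[:,:2]-e)@t*1000; N=(w[:,:2]-e)@n*1000
print("collar",len(x),"N",N.min(),N.max(),"T",T.min(),T.max(),"z",np.median(w[:,2])*1000)
for r in range(176,236,4):
    k=y==r
    if k.any(): print(r,x[k].min(),x[k].max(),N[k].min().round(1),N[k].max().round(1),T[k].mean().round(1),(w[k,2].mean()*1000).round(1))
```

```text
94 [175 168 157] T 76.8 N 1.2 z -1.9
98 [99 81 61] T 71.8 N 1.2 z 135.9
102 [86 68 46] T 69.7 N 1.2 z 156.8
106 [88 70 47] T 68.1 N 1.2 z 174.6
110 [92 72 49] T 66.8 N 1.2 z 188.3
114 [93 73 50] T 65.7 N 1.2 z 198.8
118 [90 70 47] T 64.8 N 1.2 z 209.1
122 [177 160 114] T 63.7 N 1.2 z 212.6
126 [185 182 133] T 62.6 N 1.2 z 213.5
130 [184 181 133] T 61.4 N 1.2 z 214.2
150 [185 181 133] T 55.1 N 1.2 z 213.6
170 [185 181 132] T 48.5 N 1.2 z 212.3
190 [128 103  70] T 41.7 N 1.2 z 212.1
210 [129 104  71] T 34.3 N 1.2 z 210.8
230 [128 102  71] T 27.1 N 1.2 z 211.2
250 [128 102  70] T 19.2 N 1.2 z 210.4
270 [127 102  70] T 10.0 N 1.2 z 207.8
290 [127 101  70] T 1.2 N 1.2 z 207.2
310 [124  99  68] T -7.6 N 1.2 z 207.0
330 [124  99  67] T -17.4 N 1.2 z 206.0
350 [111  89  61] T -27.2 N 1.2 z 205.8
collar 1149 N -16.63594669039022 18.407650915111066 T -7.226500367483241 72.38387052825776 z 118.27922324122616
180 304 338 -9.4 11.9 23.3 118.1
184 299 342 -12.6 14.5 20.9 119.0
188 297 345 -13.7 16.4 18.3 118.9
192 295 346 -15.1 16.8 15.8 118.9
196 293 347 -16.5 17.5 13.1 118.6
200 293 348 -16.5 18.1 10.4 118.2
204 293 348 -16.4 18.3 7.7 118.2
208 293 347 -16.6 17.7 5.0 117.9
212 295 346 -15.4 17.1 2.3 117.8
216 297 343 -14.3 15.2 -0.6 117.3
220 301 340 -11.7 13.5 -3.5 116.9
224 306 335 -8.5 10.2 -6.3 116.6
```

The board is tilted about 0.1 rad in its own plane, so the stem tip sits about 13 mm to +T. I can straighten it using the hole. First I need the hole's location.

Run:
```python
from h import *
from m import rect
t=np.array([-.1426,.9898]); n=np.array([.9898,.1426]); e=np.array([.60503,-.00154])
def ray(c,u,v,z):
    f=200/np.tan(np.radians(c["vertical_fov"])/2); E=np.linalg.inv(c["extrinsics"])
    r=E[:3,:3]@np.array([(u-c["cx"])/f,-(v-c["cy"])/f,-1]); o=E[:3,3]; return (o+r*(z-o[2])/r[2])[:2]
a=np.load("wrist2.npz"); W=a["W"]; Z=W[...,2]; d=a["d"]
m=(Z>.038)&(Z<.053)&(abs(W[...,0]-.604)<.09)&(abs(W[...,1])<.09)
P=W[m]; rect(P,"foot wrist")
y,x=np.where(m); i,j=x.argmin(),x.argmax(); c=arm.calibration("wrist")
A,B=ray(c,x[i],y[i],.045),ray(c,x[j],y[j],.045); M=(A+B)/2; print("corners",x[i],y[i],x[j],y[j],A,B,np.hypot(*(A-B)),"mid",M,"TN",(M-e)@t*1000,(M-e)@n*1000)
for nm in("top","side"):
    D=np.load(nm+".npz");im=D["im"];W=D["W"]
    R=np.hypot(W[...,0]-.604,W[...,1]+.001)<.02
    g=im.sum(-1); H=R&(g<np.median(g[R])*.6); y,x=np.where(H)
    if len(x): M=ray(arm.calibration(nm),x.mean(),y.mean(),.045); print(nm,len(x),M,"TN",(M-e)@t*1000,(M-e)@n*1000)
```

```text
foot wrist 5579 c [605.6   0.7] sz [85.6 85. ] a 61.0 z [41.8 43.5 45. ]
corners 252 193 390 174 [ 0.54860756 -0.01488741] [0.66195915 0.01814132] 0.11806557944524075 mid [0.60528336 0.00162696] TN 3.0985262538370097 0.7023809480756114
top 6 [ 0.60680053 -0.00104261] TN 0.23983996370591823 1.823402936383767
side 8 [0.60442893 0.00162967] TN 3.2230558220020336 -0.14294384757382195
```

Request:
{"api": "servo_tool", "payload": {"xyz": [[-0.13,0,0],[-0.13,0,0],[0,0,0.3],[0,0,0.3],[0,0,0.1],[0,0,0.05],[0,0,0.05],[0,0,0]], "roll": [0,0,0,0,0,0,0,0], "claw": [-1,-1,-1,-1,-1,-1,-1,-1]}}

```text
time: 8.0
ee_pos: [0.6064, -0.012, 0.1532]
tool_rot: [-180.0, -0.0, 98.2]
force: [-0.0, 0.8, -1.6]
gripper_width: 0.0069
finger_force: 59.0
```

Request:
{"api": "servo_tool", "payload": {"xyz": [[0,0,0.05],[0,0,0.05],[0,0,0.05],[0,0,0]], "roll": [0,0,0,0], "claw": [-1,-1,-1,-1]}}

```text
time: 8.4
ee_pos: [0.6062, -0.012, 0.147]
tool_rot: [-180.0, -0.0, 98.2]
force: [-0.8, 0.1, -0.4]
gripper_width: 0.0073
finger_force: 59.0
```

Request:
{"api": "servo_tool", "payload": {"xyz": [[0,0,0.05],[0.1,0,0],[0.1,0,0],[0.1,0,0],[0,0,0],[0,0,0]], "roll": [0,0,0,0,0,0], "claw": [-1,-1,-1,-1,-1,-1]}}

```text
time: 9.0
ee_pos: [0.605, -0.0004, 0.1457]
tool_rot: [180.0, 0.0, 98.2]
force: [0.7, -4.2, 0.8]
gripper_width: 0.0071
finger_force: 59.0
```

```bash
cat > tilt.py <<'E'
from h import *
o=arm.get_obs(); e=o["ee_pos"][:2]; print(o["ee_pos"]*1000,o["force"])
im,d,W=cloud("wrist"); t=np.array([-.1426,.9898]); n=np.array([.9898,.1426])
c=W[:,321]; T=(c[:,:2]-e)@t*1000; z=c[:,2]*1000; zt=o["ee_pos"][2]*1000
k=(z>zt+10)&(z<zt+45)&(T>-25)&(T<60); p=np.polyfit(T[k],z[k],1); print("slope",p,k.sum())
k=(T>60)&(T<85)&(z<p[1]-5)&(z>p[1]-80); print("side slope",np.polyfit(z[k],T[k],1)[0] if k.sum()>2 else None)
E
python3 tilt.py
```

```text
[ 6.04974718e+02 -4.04475794e-01  1.45692877e+02] [ 0.67297482 -4.22666983  0.8031307 ]
slope [1.95258082e-02 1.68239124e+02] 215
side slope -0.019814851606555713
```

Request:
{"api": "servo_tool", "payload": {"xyz": [[0.06,0,0],[0,0,0],[-0.04,0,0],[0,0,0.05],[0,0,0.1],[0,0,0.1],[0,0,0]], "roll": [0,0,0,0,0,0,0], "claw": [-1,-1,-1,-1,-1,-1,-1]}}

```text
time: 9.75
ee_pos: [0.6043, 0.0008, 0.1342]
tool_rot: [-179.9, -0.0, 98.2]
force: [1.5, -2.0, -2.7]
gripper_width: 0.007
finger_force: 58.6
```

```bash
python3 tilt.py
```

```text
[604.31899182   0.84335937 134.22598175] [ 1.49371369 -2.03654355 -2.68569342]
slope [5.66137114e-03 1.56746881e+02] 216
side slope -0.007025624107929441
```

Request:
{"api": "servo_tool", "payload": {"xyz": [[-0.015,-0.02,0.05],[0,0,0.1],[0,0,0.1],[0,0,0.08],[0,0,0.03],[0,0,0]], "roll": [0,0,0,0,0,0], "claw": [-1,-1,-1,-1,-1,-1]}}

```text
time: 10.4
ee_pos: [0.6037, -0.0001, 0.1205]
tool_rot: [-180.0, -0.0, 98.2]
force: [0.2, 0.6, -2.3]
gripper_width: 0.0074
finger_force: 58.7
```

```bash
python3 tilt.py
```

```text
[ 6.03739660e+02 -6.02905149e-02  1.20531075e+02] [ 0.16432248  0.60066445 -2.26851312]
slope [7.16812826e-03 1.43111376e+02] 214
side slope -0.007413707807343362
```

Request:
{"api": "servo_tool", "payload": {"xyz": [[0,0,0.025],[0,0,0.025],[0,0,0]], "roll": [0,0,0], "claw": [-1,-1,-1]}}

```text
time: 10.75
ee_pos: [0.6038, -0.0001, 0.1188]
tool_rot: [-180.0, -0.0, 98.2]
force: [0.5, -1.0, -1.0]
gripper_width: 0.0072
finger_force: 58.8
```

Not much contact yet, so I'll go slightly further and then release.

Request:
{"api": "servo_tool", "payload": {"xyz": [[0,0,0.025],[0,0,0],[0,0,0]], "roll": [0,0,0], "claw": [-1,-1,-1]}}

```text
time: 11.05
ee_pos: [0.6038, -0.0001, 0.1178]
tool_rot: [-180.0, -0.0, 98.2]
force: [1.2, -1.4, -1.9]
gripper_width: 0.0074
finger_force: 58.8
```

Request:
{"api": "servo_tool", "payload": {"xyz": [[0,0,0],[0,0,0],[0,0,0],[0,0,0],[0,0,0],[0,0,0],[0,0,0],[0,0,-0.3],[0,0,-0.5],[0,0,-0.7],[0,0,-0.7],[0,0,-0.5]], "roll": [0,0,0,0,0,0,0,0,0,0,0,0], "claw": [-0.7,-0.4,0,0.4,0.7,1,1,1,1,1,1,1]}}

```text
time: 12.25
ee_pos: [0.6045, -0.0002, 0.2291]
tool_rot: [179.8, 0.0, 98.2]
force: [0.4, -0.2, 0.5]
gripper_width: 0.0855
finger_force: 0.0
```

```bash
python3 tilt.py
python3 - <<'E'
from h import *
from m import rect
o=arm.get_obs();print(o["ee_pos"],o["tool_rot"])
for nm in ("wrist","side"):
    im,d,W=cloud(nm); print(nm)
    R=(abs(W[...,0]-.604)<.06)&(abs(W[...,1])<.09)&(d>0)
    P=W[R&(W[...,2]>.135)&(W[...,2]<.15)]; rect(P,"edge")
    m=R&(W[...,2]>.04)&(W[...,2]<.053); rect(W[m],"foot")
E
```

```text
[ 6.04522424e+02 -1.87138794e-01  2.29067727e+02] [ 0.41120061 -0.23992407  0.52314819]
[ 6.05827763e-01 -3.72142142e-04  2.32316032e-01] [1.79572286e+02 1.16310633e-01 9.82069034e+01]
wrist
edge 1976 c [604.3   1.4] sz [  7.7 129.7] a 8.2 z [137.7 139.4 140.9]
foot 5996 c [605.7   0.7] sz [85.4 85.4] a 61.0 z [41.8 43.6 50.4]
side
edge 98 c [6.021e+02 5.000e-01] sz [  7.9 133.2] a 8.0 z [135.5 140.3 144.1]
foot 523 c [6.033e+02 3.000e-01] sz [88.1 88.3] a 60.7 z [40.4 44.8 52. ]Traceback (most recent call last):
  File "tilt.py", line 5, in <module>
    k=(z>zt+10)&(z<zt+45)&(T>-25)&(T<60); p=np.polyfit(T[k],z[k],1); print("slope",p,k.sum())
                                            ~~~~~~~~~~^^^^^^^^^^^^^
    raise TypeError("expected non-empty vector for x")
TypeError: expected non-empty vector for x
```

Request:
{"api": "servo_tool", "payload": {"xyz": [[0,0,0],[0,0,0],[0,0,0],[0,0,0],[0,0,0],[0,0,0],[0,0,0],[0,0,0],[0,0,0],[0,0,0],[0,0,0],[0,0,0]], "roll": [-1,-1,-1,-1,-1,-1,-1,-1,-1,-1,-1,-1], "claw": [1,1,1,1,1,1,1,1,1,1,1,1]}}

```text
time: 13.6
ee_pos: [0.6031, -0.0, 0.2244]
tool_rot: [-180.0, -0.1, 153.4]
force: [0.3, 0.1, -0.7]
gripper_width: 0.0853
finger_force: 0.0
```

Request:
{"api": "servo_tool", "payload": {"xyz": [[0,0,0],[0,0,0],[0,0,0],[0,0,0],[0,0,0],[0,0,0],[0,0,0],[0,0,0]], "roll": [-1,-1,-1,-1,-1,-1,-0.1,0], "claw": [1,1,1,1,1,1,1,1]}}

```text
time: 14.4
ee_pos: [0.6034, -0.0001, 0.225]
tool_rot: [180.0, -0.1, -178.9]
force: [-0.2, -0.7, -0.1]
gripper_width: 0.0855
finger_force: 0.0
```

Request:
{"api": "servo_tool", "payload": {"xyz": [[0.27,-0.35,0],[0.547,-0.7,0],[0.547,-0.7,0],[0.547,-0.7,0],[0.547,-0.7,0],[0.547,-0.7,0],[0.547,-0.7,0],[0.547,-0.7,0],[0.27,-0.35,0],[0,0,0],[0,0,0],[0,0,0]], "roll": [0,0,0,0,0,0,0,0,0,0,0,0], "claw": [1,1,1,1,1,1,1,1,1,1,1,1]}}

```text
time: 15.6
ee_pos: [0.4338, -0.2272, 0.2259]
tool_rot: [180.0, 0.0, -178.8]
force: [1.1, -0.8, 0.4]
gripper_width: 0.0855
finger_force: 0.0
```

Run:
```python
from h import *
from m import rect
o=arm.get_obs();print(o["ee_pos"],o["tool_rot"])
im,d,W=cloud("wrist"); cv2.imwrite("pics/w3.png",im[...,::-1]); np.savez("wrist3.npz",im=im,d=d,W=W)
R=(abs(W[...,0]-.434)<.05)&(abs(W[...,1]+.227)<.06)&(d>0)
for a,b in((.126,.145),(.115,.126),(.1,.115),(.08,.1)): 
    P=W[R&(W[...,2]>a)&(W[...,2]<b)]
    if len(P)>5: rect(P,f"{a}")
m=(W[...,2]>.055)&(W[...,2]<.075)&(abs(W[...,1]+.2235)<.012)&(d>0); rect(W[m],"rim+y")
```

```text
[ 0.43383504 -0.22717724  0.22586191] [ 1.79983368e+02  8.80859544e-03 -1.78823552e+02]
0.126 952 c [ 435.4 -226.4] sz [33.7 57. ] a 1.0 z [126.2 131.7 134.1]
0.115 597 c [ 435.5 -226.7] sz [33.9 50. ] a 0.9 z [115.1 120.6 125.9]
0.1 702 c [ 435.4 -226.8] sz [33.8 43. ] a 0.8 z [100.3 107.7 114.9]
0.08 1282 c [ 435.6 -226.4] sz [36.3 31.9] a 0.7 z [82.6 88.5 99.7]
rim+y 1115 c [ 458.5 -227.3] sz [ 15.6 219.6] a 89.9 z [57.  63.4 69.8]
```

View pics/w3.png

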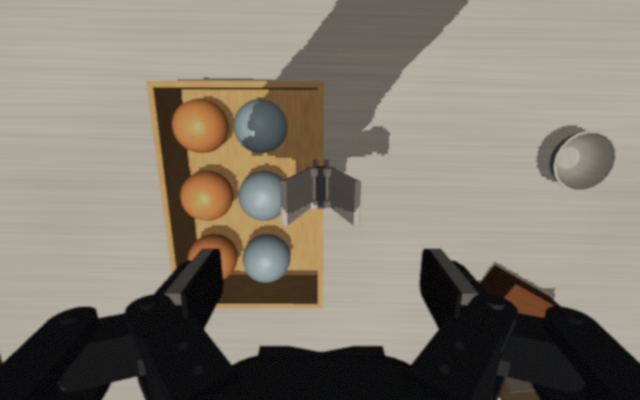

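The wrist view shows the clip centred at about (321,190), square to the fingers and at world (435.4, -226.6), so I'll descend and squeeze it in stages.

Request:
{"api": "servo_tool", "payload": {"xyz": [[-0.04,0.015,0.4],[0,0,0.7],[0,0,0.7],[0,0,0.6],[0,0,0.3],[0,0,0.13],[0,0,0],[0,0,0]], "roll": [0,0,0,0,0,0,0,0], "claw": [1,1,1,1,1,1,1,1]}}

```text
time: 16.45
ee_pos: [0.4361, -0.2274, 0.1137]
tool_rot: [-179.9, 0.1, -178.8]
force: [0.3, -0.2, 0.6]
gripper_width: 0.0853
finger_force: 0.0
```

Request:
{"api": "servo_tool", "payload": {"xyz": [[0,0,0],[0,0,0],[0,0,0],[0,0,0],[0,0,0],[0,0,0],[0,0,0],[0,0,0],[0,0,0]], "roll": [0,0,0,0,0,0,0,0,0], "claw": [0.6,0.3,0.1,0,-0.1,-0.2,-0.2,-0.2,-0.2]}}

```text
time: 17.35
ee_pos: [0.437, -0.2285, 0.115]
tool_rot: [-179.8, 0.2, -178.8]
force: [-0.8, 0.4, 9.9]
gripper_width: 0.0343
finger_force: 7.1
```

Request:
{"api": "servo_tool", "payload": {"xyz": [[0,0.01,-0.04],[0,0,-0.03],[0,0,-0.02],[0,0,-0.02],[0,0,0],[0,0,0],[0,0,0]], "roll": [0,0,0,0,0,0,0], "claw": [-0.25,-0.3,-0.35,-0.4,-0.44,-0.44,-0.44]}}

```text
time: 18.05
ee_pos: [0.4353, -0.2266, 0.1171]
tool_rot: [180.0, 0.0, -178.8]
force: [0.4, 0.4, 3.6]
gripper_width: 0.0243
finger_force: 6.8
```

Request:
{"api": "servo_tool", "payload": {"xyz": [[0,0,-0.02],[0,0,0],[0,0,0],[0,0,-0.05],[0,0,-0.1],[0,0,-0.15],[0,0,-0.15],[0,0,-0.15],[0,0,-0.15],[0,0,-0.1],[0,0,0]], "roll": [0,0,0,0,0,0,0,0,0,0,0], "claw": [-0.47,-0.49,-0.49,-0.49,-0.49,-0.49,-0.49,-0.49,-0.49,-0.49,-0.49]}}

```text
time: 19.15
ee_pos: [0.4357, -0.2269, 0.1527]
tool_rot: [-180.0, 0.1, -178.8]
force: [0.6, -0.2, -1.3]
gripper_width: 0.0219
finger_force: 7.7
```

Run:
```python
from h import *
o=arm.get_obs();print(o["ee_pos"],o["tool_rot"])
im,d,W=cloud("side"); np.savez("side4.npz",im=im,d=d,W=W)
w,dw,Ww=cloud("wrist"); np.savez("wrist4.npz",im=w,d=dw,W=Ww)
A=cv2.resize(im[90:200,330:450,::-1],(436,400),interpolation=cv2.INTER_CUBIC)
B=cv2.resize(w[80:400,180:460,::-1],(350,400))
cv2.imwrite("pics/c4.png",np.hstack([A,B]))
```

```text
[ 0.43574917 -0.22691669  0.15268223] [-1.79953773e+02  6.60580380e-02 -1.78830666e+02]
```

View pics/c4.png

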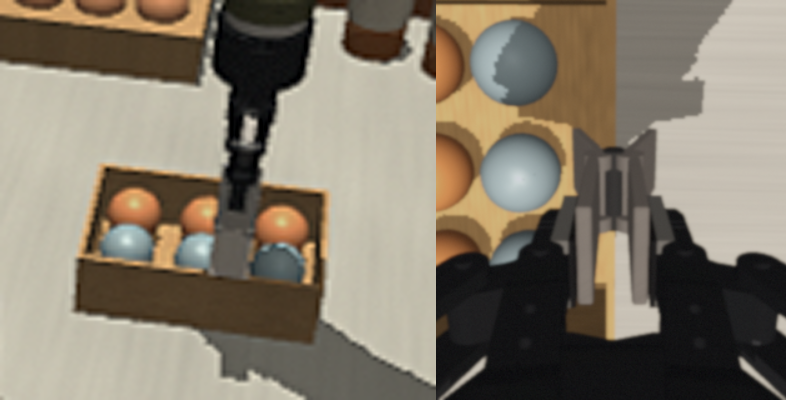

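The clip is held open and clear of the rim in both crops, with jaws gaping around (615,140). I'll lift it further and measure its pose in the hand.

Request:
{"api": "servo_tool", "payload": {"xyz": [[0,0,-0.2],[0,0,-0.3],[0,0,-0.4],[0,0,-0.4],[0,0,-0.4],[0,0,-0.4],[0,0,-0.25],[0,0,-0.15],[0,0,0],[0,0,0],[0,0,0]], "roll": [0,0,0,0,0,0,0,0,0,0,0], "claw": [-0.49,-0.49,-0.49,-0.49,-0.49,-0.49,-0.49,-0.49,-0.49,-0.49,-0.49]}}

```text
time: 20.35
ee_pos: [0.4349, -0.2263, 0.2511]
tool_rot: [179.9, -0.1, -178.8]
force: [-0.2, 0.0, -0.5]
gripper_width: 0.0222
finger_force: 7.5
```

Run:
```python
from h import *
from m import rect
o=arm.get_obs();e=o["ee_pos"];print(e,o["tool_rot"],o["finger_force"])
w,d,W=cloud("wrist"); np.savez("wrist5.npz",im=w,d=d,W=W); cv2.imwrite("pics/w5.png",w[...,::-1])
Q=(W-e)*1000
m=(d>0)&(abs(Q[...,0])<40)&(abs(Q[...,1])<30)&(Q[...,2]<40)&(Q[...,2]>-100)
for a in range(-90,40,8):
    k=m&(Q[...,2]>=a)&(Q[...,2]<a+8)
    if k.sum()>3: q=Q[k]; print(a,k.sum(),"x",np.percentile(q[:,0],[1,50,99]).round(1),"y",np.percentile(q[:,1],[1,50,99]).round(1),"col",w[k].mean(0).round())
im,d,W=cloud("side"); np.savez("side5.npz",im=im,d=d,W=W); Q=(W-e)*1000
m=(d>0)&(abs(Q[...,0])<40)&(abs(Q[...,1])<30)&(Q[...,2]<40)&(Q[...,2]>-100)
print("side")
for a in range(-90,40,8):
    k=m&(Q[...,2]>=a)&(Q[...,2]<a+8)
    if k.sum()>3: q=Q[k]; print(a,k.sum(),"x",np.percentile(q[:,0],[1,50,99]).round(1),"y",np.percentile(q[:,1],[1,50,99]).round(1),"col",im[k].mean(0).round())
```

```text
[ 0.43494865 -0.22634291  0.25109073] [ 1.79941793e+02 -6.48702591e-02 -1.78830504e+02] 7.540711462497711
-74 314 x [-19.1  -5.3  13.9] y [-19.8 -14.3  24. ] col [99. 90. 79.]
-66 374 x [-19.   -5.7  13.4] y [-17.3  16.   21.4] col [80. 73. 68.]
-58 308 x [-18.8 -11.    7.8] y [-14.8  14.6  18.4] col [80. 73. 67.]
-50 109 x [-18.8 -17.9 -13.6] y [-11.8  -5.4  15.1] col [83. 76. 69.]
-42 131 x [-19.3 -18.2 -17. ] y [-9.6  1.8 12.3] col [83. 75. 66.]
-34 1559 x [-19.1  -3.5  15.8] y [-10.    1.8  13.1] col [77. 71. 67.]
-26 243 x [-18.3 -16.5  14.6] y [-8.8 -2.7 11.7] col [86. 79. 74.]
-18 233 x [-18.2 -17.1  14.8] y [-9.2 -4.  11.8] col [73. 67. 62.]
-10 361 x [-18.1 -10.6  13.6] y [-20.1  -4.2  22.7] col [71. 67. 62.]
-2 683 x [-18.   -9.8  14.2] y [-22.6  -4.3  25.1] col [61. 58. 55.]
6 833 x [-17.9  -9.7  13.7] y [-22.9  -4.4  25.5] col [57. 54. 51.]
14 2889 x [-17.6  -5.8  15.8] y [-22.   -4.5  24.5] col [95. 88. 82.]
22 1154 x [-11.5  -5.7  11.6] y [-16.2  10.7  18.9] col [46. 44. 42.]
30 1365 x [-13.4 -10.6   8.2] y [-29.4 -11.1  29.6] col [24. 23. 23.]
38 360 x [-12.8 -10.8   8
[... 204 characters left out ...]
5  11.1] y [ 9.6 16.4 21.8] col [97. 92. 85.]
-50 33 x [-20.3  -0.8  12. ] y [ 5.5 12.  18.2] col [98. 93. 85.]
-42 33 x [-19.3  -4.2  13.8] y [ 4.4 10.3 16.8] col [96. 91. 84.]
-34 25 x [-20.3  -0.4  13.6] y [ 6.5 10.6 15.3] col [87. 83. 76.]
-26 28 x [-20.2  -5.4  12.7] y [ 6.5 10.3 15.6] col [84. 80. 74.]
-18 28 x [-18.7  -2.8  13.5] y [ 6.5 10.9 14.9] col [79. 75. 69.]
-10 18 x [-19.4  -8.   12.1] y [ 6.3 12.9 19.4] col [80. 77. 70.]
-2 26 x [-19.1  -3.   11.8] y [ 7.6 18.4 25.2] col [57. 55. 52.]
6 29 x [-18.1  -4.7  13.7] y [-4.3 14.8 27.5] col [56. 55. 51.]
14 35 x [-19.5  -0.5  14.1] y [-6.4 16.4 28.2] col [62. 60. 56.]
22 16 x [-18.4  -3.8   8.6] y [-3.9 23.2 28.1] col [53. 52. 49.]
```

View pics/w5.png

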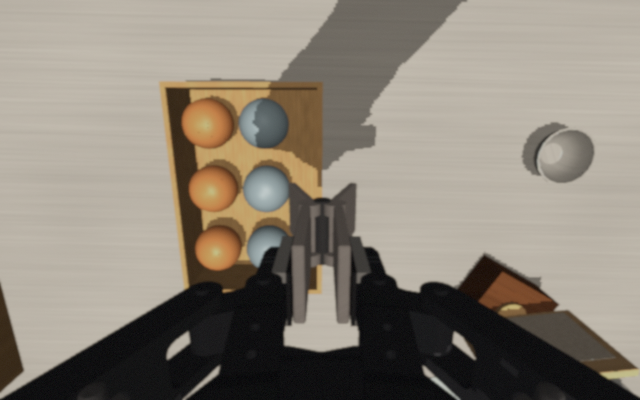

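The clip is centred between the fingers and upright, with its pivot about 33 mm below the TCP. I'll turn it to the board's yaw and carry it above the board.

Request:
{"api": "servo_tool", "payload": {"xyz": [[0,0,0],[0,0,0],[0,0,0],[0,0,0],[0,0,0],[0,0,0],[0,0,0],[0,0,0],[0,0,0],[0,0,0],[0,0,0],[0,0,0]], "roll": [0.5,1,1,1,1,1,1,1,1,1,1,1], "claw": [-0.49,-0.49,-0.49,-0.49,-0.49,-0.49,-0.49,-0.49,-0.49,-0.49,-0.49,-0.49]}}

```text
time: 21.65
ee_pos: [0.4351, -0.2265, 0.2514]
tool_rot: [-180.0, -0.1, 128.3]
force: [-0.4, -0.5, -0.3]
gripper_width: 0.0225
finger_force: 7.5
```

Request:
{"api": "servo_tool", "payload": {"xyz": [[0,0,0],[0,0,0],[0,0,0],[0,0,0],[0,0,0],[0,0,0],[0,0,0],[0,0,0],[0,0,0]], "roll": [1,1,1,1,1,1,0.6,0,0], "claw": [-0.49,-0.49,-0.49,-0.49,-0.49,-0.49,-0.49,-0.49,-0.49]}}

```text
time: 22.55
ee_pos: [0.4352, -0.2265, 0.2516]
tool_rot: [-180.0, -0.0, 98.3]
force: [0.3, -0.9, -0.4]
gripper_width: 0.0219
finger_force: 7.5
```

Request:
{"api": "servo_tool", "payload": {"xyz": [[-0.25,0.25,0],[-0.5,0.5,0],[-0.5,0.5,0],[-0.5,0.5,0],[-0.5,0.5,0],[-0.5,0.5,0],[-0.5,0.5,0],[-0.5,0.5,0],[-0.5,0.5,0],[-0.5,0.47,0],[-0.25,0.25,0],[0,0,0]], "roll": [0,0,0,0,0,0,0,0,0,0,0,0], "claw": [-0.49,-0.49,-0.49,-0.49,-0.49,-0.49,-0.49,-0.49,-0.49,-0.49,-0.49,-0.49]}}

```text
time: 23.75
ee_pos: [0.6615, -0.3972, 0.2491]
tool_rot: [-179.9, -0.1, 98.2]
force: [0.0, -0.6, -1.3]
gripper_width: 0.0218
finger_force: 6.7
```

Request:
{"api": "servo_tool", "payload": {"xyz": [[0,0,0],[0,0,0],[0,0,0]], "roll": [0,0,0], "claw": [-0.49,-0.49,-0.49]}}

```text
time: 24.05
ee_pos: [0.6602, -0.3957, 0.2528]
tool_rot: [180.0, 0.0, 98.2]
force: [-0.6, 0.7, -0.7]
gripper_width: 0.0219
finger_force: 6.7
```

```bash
cat > q.py <<'E'
from h import *
o=arm.get_obs();e=o["ee_pos"];print(e*1000,o["tool_rot"],o["finger_force"],o["time"])
t=np.array([-.1426,.9898]); n=np.array([.9898,.1426])
for nm in("wrist","side"):
    w,d,W=cloud(nm); Q=W-np.r_[e[:2],0]
    T=Q[...,:2]@t*1000; N=Q[...,:2]@n*1000; z=W[...,2]*1000
    if nm=="wrist": cv2.imwrite("pics/wq.png",w[...,::-1])
    else: cv2.imwrite("pics/sq.png",cv2.resize(w[110:250,250:390,::-1],(560,560),interpolation=cv2.INTER_CUBIC))
    m=(d>0)&(abs(T)<80)&(abs(N)<32)&(z>120)&(z<e[2]*1000+30)
    print(nm)
    for a in range(120,290,8):
        k=m&(z>=a)&(z<a+8)
        if k.sum()>3: print(a,k.sum(),"T",np.percentile(T[k],[1,50,99]).round(1),"N",np.percentile(N[k],[1,50,99]).round(1))
E
python3 q.py
```

```text
[ 660.17626422 -395.68739511  252.77063067] [1.79977874e+02 1.56861370e-02 9.82232664e+01] 6.67676255106926 24.05
wrist
176 200 T [-12.1   6.8  21. ] N [-20.7 -16.2  23. ]
184 379 T [-11.3   8.2  21. ] N [-19.1  15.2  21.3]
192 339 T [-7.8 10.5 20.8] N [-16.4  13.5  18.7]
200 159 T [ 3.9 19.3 20.8] N [-13.6  10.2  15.8]
208 100 T [18.7 20.4 21.4] N [-10.5   1.7  12.8]
216 1202 T [-13.5   5.5  21.5] N [-10.8   1.1  12.9]
224 621 T [-13.6  15.8  20.5] N [-10.6   2.7  12.3]
232 198 T [-11.6  19.6  20.5] N [-9.4 -4.8 11.5]
240 257 T [-12.4  19.3  20.3] N [-14.7  -4.9  16.6]
248 616 T [-10.9  12.3  20.2] N [-22.8   6.9  24.3]
256 780 T [-9.9 12.2 20.1] N [-23.3  -5.   25.2]
264 1002 T [-12.6  12.2  19.9] N [-23.2  -5.1  25.1]
272 2645 T [-13.3   7.   19.5] N [-16.5   7.1  18.3]
280 691 T [-9.1  5.3 13.3] N [-18.   -9.9  20. ]
side
176 8 T [-16.1  11.9  20.5] N [-23.   -0.2  20.3]
184 13 T [-11.3  15.9  22.6] N [-20.6 -16.9  18.1]
192 12 T [-15.7  12.8  25.4] N [-19.7 -13.4  15.4]
200 18 T [-11.9  13.1  23.3] N [-16.4  -2.7  13.5]
208 12 T [ 6.4 19.5 24.3] N [-13.1  -7.7  10.4]
216 24 T [-17.1  17.7  21.7] N [-12.5  -1.9   9.9]
224 18 T [-8.6 15.9 21. ] N [-11.7   1.5  10. ]
232 8 T [16.9 19.1 21.1] N [-12.1  -8.9   7.5]
240 13 T [12.3 18.  22. ] N [-11.7   4.5   8.2]
248 24 T [ 3.1 11.7 20.4] N [-23.3  -8.   18.8]
256 27 T [ 1.2 10.4 20.8] N [-23.9   4.9  22.4]
264 27 T [-0.5 10.  20.5] N [-25.4  -7.8  22.3]
272 32 T [-14.4   8.2  21.4] N [-25.1   5.5  22.2]
280 13 T [-4.6  7.5 13.8] N [-19.3  10.2  22. ]
```

I got the sign of the tool-x shift wrong, so the arm went the other way; nothing was touched. Moving back along +x to above the board.

Request:
{"api": "servo_tool", "payload": {"xyz": [[0.4,0,0],[0.8,0,0],[0.8,0,0],[0.8,0,0],[0.8,0,0],[0.8,0,0],[0.8,0,0],[0.8,0,0],[0.8,0,0],[0.8,0,0],[0.8,0,0],[0.8,0,0]], "roll": [0,0,0,0,0,0,0,0,0,0,0,0], "claw": [-0.49,-0.49,-0.49,-0.49,-0.49,-0.49,-0.49,-0.49,-0.49,-0.49,-0.49,-0.49]}}

```text
time: 25.35
ee_pos: [0.6074, -0.0306, 0.2526]
tool_rot: [179.9, 0.0, 98.2]
force: [-0.2, 0.8, -0.2]
gripper_width: 0.0222
finger_force: 6.7
```

Request:
{"api": "servo_tool", "payload": {"xyz": [[0.5,0,0],[0.29,0,0],[0,0,0],[0,0,0],[0,0,0]], "roll": [0,0,0,0,0], "claw": [-0.49,-0.49,-0.49,-0.49,-0.49]}}

```text
time: 25.85
ee_pos: [0.6038, -0.0018, 0.2519]
tool_rot: [180.0, 0.0, 98.1]
force: [1.2, -0.4, -0.5]
gripper_width: 0.0215
finger_force: 6.7
```

```bash
python3 q.py
```

```text
[603.80228606  -1.82063498 251.88521323] [1.79989090e+02 1.60869114e-02 9.81285390e+01] 6.691902503371239 25.85
wrist
120 10 T [57.7 67.9 67.9] N [-3.4  0.1  3.4]
136 1032 T [-60.1  33.9  67.2] N [-2.7  1.2  5. ]
176 239 T [-12.2   6.6  20.6] N [-20.7 -15.8  23.1]
184 378 T [-11.5   7.1  20.6] N [-18.8  14.7  21.2]
192 326 T [-7.5 11.8 20.6] N [-15.9  13.5  18.3]
200 133 T [ 4.  19.9 20.5] N [-13.   10.1  15.3]
208 114 T [18.9 20.2 21.5] N [-9.9  2.  12.2]
216 1315 T [-13.5   5.9  21.3] N [-10.8   1.1  13. ]
224 505 T [-13.7  15.5  20.3] N [-9.3  3.7 11.7]
232 199 T [-12.   19.5  20.4] N [-9.4 -4.8 11.5]
240 282 T [-12.   17.5  20.2] N [-15.8  -4.8  17.8]
248 627 T [-10.9  12.2  20.1] N [-22.8   6.9  24.7]
256 818 T [-11.3  12.2  20. ] N [-23.2  -5.   25.1]
264 1598 T [-13.5   8.7  19.9] N [-23.   -5.1  24.8]
272 2348 T [-12.7   7.3  19.1] N [-16.1   7.3  18. ]
280 302 T [-8.8  5.9 13.6] N [-19.4  -9.9  20.6]
side
120 14 T [-53.   33.4  66.4] N [-5.8 -5.4  0.1]
128 12 T [-57.1  63.8  67.5] N [-5.4 -4.9  0.6]
136 96 T [-58.9   9.8  66.6] N [-5.2 -1.5  2.7]
176 15 T [-8.4 12.4 20.4] N [-22.2 -19.6  20.6]
184 26 T [-12.   14.4  19.9] N [-21.1 -15.3  19.1]
192 20 T [-12.3  10.5  21. ] N [-18.6 -14.3  15.9]
200 23 T [-12.1  12.7  21.2] N [-15.7  -2.8  13.7]
208 15 T [-10.3  18.1  21.1] N [-13.2  -8.4  10.1]
216 42 T [-11.6  16.5  21.5] N [-13.2  -1.1  10.2]
224 32 T [-15.4  15.   20. ] N [-12.7  -0.5   9.4]
232 14 T [-12.9  16.8  21.4] N [-11.9  -1.5   7.8]
240 15 T [-10.8  16.5  20.4] N [-10.3   4.6  15.7]
248 39 T [-12.5  10.6  21.4] N [-24.7   4.7  20.5]
256 33 T [-3.5 11.1 21. ] N [-24.5   5.3  21.7]
264 45 T [-10.5   9.8  19.2] N [-24.3   4.8  21.7]
272 57 T [-12.7   6.8  18. ] N [-24.   -8.1  21.7]
280 5 T [ 3.1  9.1 10.7] N [-18.7  11.3  16.1]
```

View pics/wq.png

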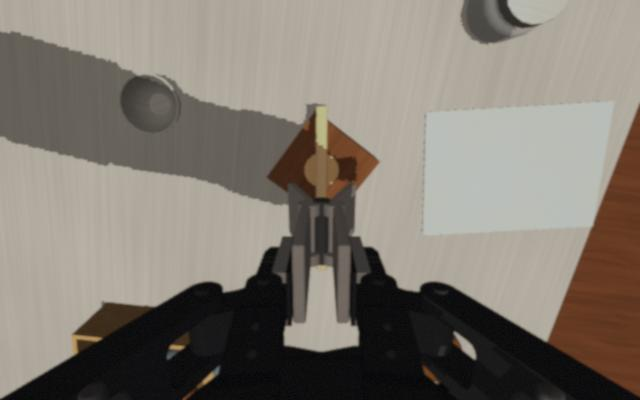

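The clip is centred over the edge: jaws at N -21 to +23 and board at N -2.7 to +5, both centred at about +1.2. Lowering it by 49 mm.

Request:
{"api": "servo_tool", "payload": {"xyz": [[0,0,0.1],[0,0,0.2],[0,0,0.2],[0,0,0.2],[0,0,0.2],[0,0,0.15],[0,0,0.1],[0,0,0.075],[0,0,0],[0,0,0],[0,0,0],[0,0,0]], "roll": [0,0,0,0,0,0,0,0,0,0,0,0], "claw": [-0.49,-0.49,-0.49,-0.49,-0.49,-0.49,-0.49,-0.49,-0.49,-0.49,-0.49,-0.49]}}

```text
time: 27.15
ee_pos: [0.6038, -0.0007, 0.2033]
tool_rot: [180.0, 0.0, 98.2]
force: [0.5, -0.5, -1.0]
gripper_width: 0.0217
finger_force: 6.7
```

```bash
python3 q.py
```

```text
[603.78373151  -0.71366777 203.26079449] [1.79962428e+02 5.14528880e-03 9.82057082e+01] 6.691999509930611 27.15
wrist
120 64 T [ 9.8 31.3 56.6] N [-3.4 -3.3 -2.9]
128 270 T [-12.2   6.8  20.6] N [-20.6 -14.7  23. ]
136 2047 T [-61.7  21.4  66.3] N [-18.1   1.2  20.6]
144 312 T [-5.5 12.2 20.5] N [-15.7  13.1  18. ]
152 124 T [ 5.  19.8 20.6] N [-12.9   8.7  15.2]
160 112 T [18.7 20.2 21.3] N [-9.8  1.2 12.2]
168 1403 T [-13.8   5.8  21.2] N [-10.7   1.2  13. ]
176 413 T [-13.5  15.8  20.3] N [-9.3  3.7 11.2]
184 207 T [-11.7  19.4  20.5] N [-9.4 -4.7 11.5]
192 292 T [-12.3  15.7  20.2] N [-19.   -4.8  18.2]
200 661 T [-10.5  12.2  20.1] N [-23.   -4.9  24.8]
208 798 T [-10.9  12.2  20. ] N [-23.3   6.9  25.1]
216 2394 T [-13.3   8.4  19.8] N [-22.6  -5.1  24.5]
224 1699 T [-10.4   8.   18.8] N [-16.1   7.4  18. ]
232 102 T [-5.8  8.2 13.5] N [-21.   12.6  21.3]
side
120 13 T [-14.6  61.2  66.7] N [-5.8 -5.2  0.3]
128 25 T [-12.5  17.9  66.3] N [-22.7  -2.4  20.4]
136 80 T [-61.4  20.4  67.1] N [-20.7  -1.7  17.9]
144 26 T [-12.9  11.3  20.9] N [-18.1 -15.   15.8]
152 23 T [-9.8 13.3 20.8] N [-15.   -9.6  13.1]
160 15 T [-6.5 18.4 19.6] N [-13.1  -4.    9.5]
168 43 T [-16.2   6.5  22.3] N [-12.8  -1.2   9.4]
176 24 T [-13.2  17.1  20.8] N [-12.7  -1.3   8.9]
184 9 T [12.8 17.3 19.6] N [-11.4   4.4   7.2]
192 11 T [ 8.1 16.9 19.2] N [-15.8  -8.8  15.2]
200 32 T [ 4.1 10.3 19.7] N [-23.8  -9.9  21.5]
208 31 T [-0.4 10.9 20.2] N [-25.2   4.6  21.4]
216 45 T [-12.5  10.1  19.3] N [-24.9  -8.2  21.3]
224 45 T [-14.2   9.   18.9] N [-25.8   6.2  21.3]
232 6 T [ 2.5 10.2 11.9] N [-17.8 -12.7   9.3]
```

View pics/sq.png

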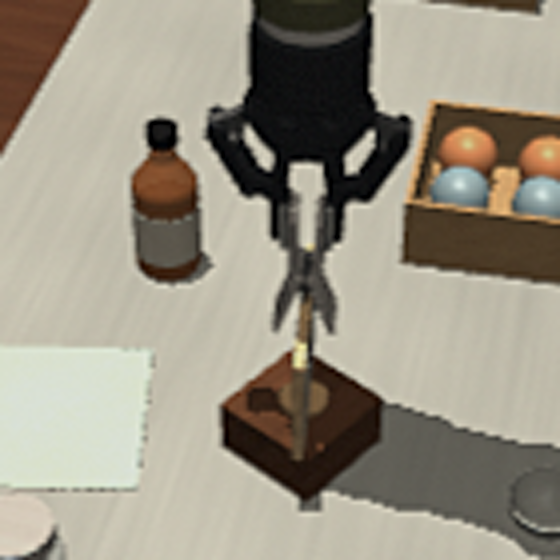

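The side crop shows the jaws straddling the board's edge at about (303,310), one on each side. A last check of the insertion depth, using only the wrist depth.

Run:
```python
from h import *
o=arm.get_obs();e=o["ee_pos"]; t=np.array([-.1426,.9898]); n=np.array([.9898,.1426])
w,d,W=cloud("wrist"); Q=W-np.r_[e[:2],0]; T=Q[...,:2]@t*1000; N=Q[...,:2]@n*1000-1.2; z=W[...,2]*1000
j=(d>0)&(abs(N)>9)&(abs(N)<26)&(abs(T)<25)&(z>110)&(z<150); print("jaw z",np.percentile(z[j],[0,1,5]))
k=(abs(N)<3)&(abs(T)>25)&(abs(T)<60)&(z>130)&(z<150); print("edge z",np.median(z[k]))
h=(d>0)&(abs(N)<14)&(abs(T)<25)&(z>e[2]*1000+5)&(z<e[2]*1000+35)&(w.sum(-1)>200); print("handle top",np.percentile(z[h],[90,98]))
```

```text
jaw z [128.28493145 129.76251104 130.73817415]
edge z 139.4469119355305
handle top [224.48536936 231.27391412]
```

Request:
{"api": "servo_tool", "payload": {"xyz": [[0,0,0.03],[0,0,0.02],[0,0,0],[0,0,0],[0,0,0],[0,0,0],[0,0,0],[0,0,0]], "roll": [0,0,0,0,0,0,0,0], "claw": [-0.49,-0.49,-0.49,-0.49,-0.49,-0.49,-0.49,-0.49]}}

```text
time: 28.1
ee_pos: [0.6036, -0.0007, 0.2009]
tool_rot: [180.0, -0.0, 98.2]
force: [0.1, 0.2, -1.6]
gripper_width: 0.0221
finger_force: 6.7
```

```bash
python3 -c "
from plant import arm
print(arm.get_obs()['force'],arm.get_obs()['ee_pos']); print(arm.finish_job())"
```

```text
[ 0.08271091  0.21802838 -1.6100151 ] [ 0.60361624 -0.00067412  0.20089588]
the job is handed in; nothing more can be done
None
```

I handed the job in at about 28 s: the board is planted in the foot block and let go, and the gripper holds the clip open over its top edge, about 13 mm in by the cameras with no contact seen. No verdict came back. I didn't re-measure the bottle, jar and mould at the end, but felt no contact on any move.

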